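# Cap the guard-column holder and hold it for its capillary

### The job

Get the steel guard-column holder in the assembly fixture ready for its capillary. First swing the keeper bar all the way shut into its spring catch, so that the holder cannot lift out of the nest; then screw the knurled end cap down (clockwise seen from above) until it bottoms out, and back it off a quarter turn so that the capillary can still be slid in. Finish still gripping the cap there - do not let go of it when you are done - and leave the other things on the bench where they are.

Things in the scene. Friction and masses are not known exactly. Their poses are not given: they have to be found in the camera images.
- fixture: the assembly fixture: an aluminium base plate 124 x 140 x 12 mm, fixed to the bench, with a square nest in its middle. Origin at the centre of the plate's underside; z up. The nest is centred on the origin; the shut keeper bar lies along its -x side, hinge pin at x -22, y +50 mm; the catch that takes its end (an aluminium C, top 42 mm above the bench, open to -x) is at x -20, y -49 mm
- holder: the guard-column holder: a steel tube 26 mm across on a square foot 60 x 60 x 9 mm, loose (0.7 mm play a side) in the nest, 12 mm above the bench; about 0.5 kg with cap. Origin: centre of the foot's underside, z up. The nest keeps it from turning, a ledge covers the foot's +x edge, the shut bar its -x edge with a low rounded rib. The cap bottoms out on a shoulder 62 mm up
- end_cap: the knurled steel end cap on top of the holder, 37 mm in diameter and 30 mm high, with a small round port nipple (14 mm across, 6 mm high) on top and a short dark index groove along its own +x. Origin at the centre of its underside, on the holder's axis, 74 mm above the bench when bottomed out; z up. It stands on its thread and cannot come off
- cap_grip (a point): point on the cap's axis 18 mm above its underside: mid-height of the knurl, where to grip it across the diameter (about 92 mm above the bench)
- cap_turn (a joint): angle of the end cap on its thread, rad: 0 = bottomed out (hard stop), grows as it is unscrewed (counter-clockwise from above). Right-hand thread of 6 mm pitch: the cap sinks 1 mm a radian as it is turned clockwise. It turns against a light friction of 0.04 N m and stays where it is left. It starts 1.2 to 2.6 rad above the stop
- keeper_bar (a joint): angle of the keeper bar about its vertical hinge pin, rad: 0 = shut against its stop, grows as it opens (handle end towards the fixture's -x; shutting is counter-clockwise from above). Starts 0.55 to 0.95. Light friction; from 0.16 to 0.08 a spring ball under the bar must be pushed over the rib on the holder's foot (3 to 8 N at the handle); below 0.035 it snaps the bar home and keeps it there
- keeper_hinge (a point): axis of the keeper bar's hinge pin, at the level of the bar's upper face, 35 mm above the bench
- keeper_handle (a point): axis of the keeper bar's black upright handle post, 12 mm in diameter, at the free end of the bar, 126 mm from the hinge axis. The post stands from 35 to 75 mm above the bench; this point is 10 mm below its top
- spanner_1: open-end spanner 133 mm long, 4 mm thick, lying beside the fixture; leave alone
- ferrule_tin: round tin 49 mm across, 20 mm high, beside the fixture; leave alone
- frit_box: flat carton 40 x 60 x 22 mm; leave alone
- screwdriver: small screwdriver 150 mm long, 16 mm thick, near the front edge; leave alone
- vial_block: aluminium block with sample vials, 48 x 112 x 38 mm, behind the fixture; leave alone
- beaker: small beaker 46 mm across, 60 mm high, behind the fixture; leave alone
- timer: bench timer 31 x 64 x 58 mm, behind the fixture; leave alone

How it is judged (in metres and radians):
On the way, in this order (a step that is already met when the one before it is completed fails the run):
1. the keeper bar is shut in its catch (value of joint keeper_bar below 0.03 rad), for 0.2 s.
2. with the bar shut, the end cap is screwed down to its stop (value of joint cap_turn below 0.06 rad and value of joint keeper_bar below 0.03 rad), for 0.1 s.
At the end, for the whole second after the job is handed in: Bar shut in its catch (within 0.03 rad), holder upright in its nest (lifted under 2.5 mm); the cap, once bottomed (within 0.06 rad), stands a quarter turn back from its stop, 1.57 rad +- 0.32, and the fingers still grip it (over 3 N) through the last second (value of joint cap_turn between 1.25 and 1.89 rad and contact force between the fingers and end_cap above 3 N and value of joint keeper_bar below 0.03 rad and z of holder in the frame of fixture below 0.0145 m and angle between holder's own z axis and vertical below 0.06 rad); the arm keeps its last pose, push and grip.
It fails at once if the holder is lifted or tipped out of its nest (z of holder in the frame of fixture above 0.022 m or angle between holder's own z axis and vertical above 0.25 rad).
It fails at once if one of the other things on the bench is shoved more than 30 mm (distance of any of spanner_1, ferrule_tin, frit_box, screwdriver, vial_block, beaker, timer from where it was at the start of the episode above 0.03 m).
It also fails if it takes over 64 s, if anything falls off the work surface, if the arm or the gripper's body presses on something with over 40 N, if the wrist force passes 120 N, or if a joint passes its speed limit or range.

### The arm

A 6-joint arm with a two-finger parallel gripper is mounted at the origin on a cart in front of the work surface, level with it; the furniture and walls round the work are solid. World frame = base frame: x ahead of the robot, y to its left, z up, the work surface at z = 0. Lengths are in m, angles in degrees, forces in N, time in s.
With the tool pointing down it reaches from about 0.4 to 0.825 m from the base axis. Payload 7 kg.
Tool frame: the origin (TCP) lies at the very end of the fingers, on their centre line; the grasp point (between the pads) lies 19 mm behind it; z points along the fingers, y is the line along which they close (so a half turn about z gives the same grasp; the last joint's range is limited). The gripper opens to 88 mm and grips with 3 to 60 N. Pads are 19 mm wide; open, the fingers measure 130 mm over their backs; the gripper's body (78 mm by 193 mm) begins 47 mm behind the grasp point.
Start: joints at [90.877, 20.546, 0.682, 0, -70.136, -16.507], TCP at [0.182, 0.65, 0.227] pointing down, gripper open.
Joint ranges: [-176.03, 176.03], [-82.01, 121.73], [-58.28, 71.71], [-173.87, 95.51], [-174.79, -0.11], [-173.66, 173.66]. Speed limits (degrees/s): [136.94, 136.94, 172.46, 180, 180, 180].

### API

Orientations are given as [roll, pitch, yaw] about the fixed x, y, z axes, in that order (R = Rz(yaw) Ry(pitch) Rx(roll)).
In Python, from plant import r gives the robot as it stands. The module is installed in compiled form; this text tells all that it offers.
- The arm moves only by the tool jog_arm, never from a script. Its arguments are lists of equal length, an entry for each row: "travel": the shift along the tool's x, y, z each as a share of 50 cm, from -1 to 1, a list of three; "dr": the turn, a rotation vector about the tool's x, y, z each as a share of 360 degrees, from -1 to 1, a list of three; "claw": the opening, from 0 (shut) to 1 (fully open). A call has exactly 10 rows; each row is the pose to reach, as a shift and turn from the pose commanded when the call began, along the tool's axes at that moment, turning the shorter way round; what a row does not reach only later rows make up. A row lasts 1/8 s, in which the tool goes at most 62.5 mm and 10.7 degrees, less where a joint would pass 70% of its speed; a pose out of reach is approached as far as the arm can. A call with a number of a shift or a turn outside -1 to 1 is refused whole. A call with a gripper value outside its range is refused whole. The fingers move at their own pace and stop on an object; "newtons" is the grip in N (left out, the last holds). Time passes only in rows, so rows that repeat a pose let the fingers close, or fill a call up. It gives the time, the measured TCP pose, the force, the opening and the grip force at its end, in the units of the state.
- r.get_state(): the state, without advancing time (a new reading comes with each control period).
- r.capture(name): name is "scene" or "side" or "wrist"; returns a dict with "pixels" (384x512x3 uint8, red, green, blue), "range_z" (384x512 float32, m along the optical axis (not along the pixel's ray), 0 where there is no reading), "fx", "fy", "cx", "cy" (pixels), "dist_coeffs" ([k1, k2, p1, p2, k3] as OpenCV has them; the pictures are not rectified), "position" and "attitude" of the camera in the world; the wrist camera has in their place "hand_eye" (4x4, takes a point from camera to tool coordinates, whose origin is the TCP and whose axes are the flange's). Camera axes: x right, y up, looking along -z (the intrinsics and any distortion apply to the point x, -y, -z); pixel columns grow to the right and rows downward; lengths in m; the calibration is good to about 2 mm. A picture is of the moment at which its call begins: read the wrist's pose just before it.
- r.close_job(): hands the job in; it is judged then, once.
Trained networks look in the newest picture that a camera, given by its name, has taken for a name from the list of things; names that differ only in an ending like _2 or _b are one class to them, and where a whole thing is asked for, a point or a joint stands for the part that bears it (a point fixed in the world has none). Each returns a list of dicts, best first, with "conf" (0 to 1); they miss things now and then, are a little off and sometimes report something else, mostly with a low value. They report only what shows in the picture. A call takes as long as a camera call.
- r.boxes_of(name, camera): "extent" ([left, top, right, bottom] in pixels, round what is visible of it).
- r.regions_of(name, camera): "pixels" (384x512 bool, what is visible of it) and "extent" ([left, top, right, bottom] in pixels, round what is visible of it).
- r.tip_of(name, camera): "at" ([column, row] in pixels: a listed point, or the origin of a listed thing).
The state is a dict: "time_s": time; "joints": joint angles; "qd": joint speeds; "joint_torque": joint torques, N m; "tcp_pos": TCP position; "eef_rot": TCP orientation; "contact_force": force on the tool from outside, world axes, zero at the start; "moment": the same for the moment, N m; "gripper_width": finger opening in m; "gripper_force": force on a finger pad.
Only numpy, scipy, OpenCV 4.12 (cv2) and the standard library are available. Lean on these libraries where they do the work, as an engineer would, in place of code of your own. Each camera call takes 0.05 s, during which the arm holds its last target. There are 200 camera calls.

## Working session

There is one attempt and no reset: what is moved stays moved. The work goes in short steps, Python scripts to look and compute and a tool call to move; the robot and the scene stay as the last step left them, time stands still between calls to the robot, and variables do not carry over. Pictures are saved under pics/ and viewed, at most 10 in all, crops included, and the job is handed in when it is done.

Besides the shell and the picture viewer there is one more tool, called after "Request:" as a command line: name --argument value ..., lists and objects as JSON in quotes. jog_arm: Moves the arm, as the interface text tells. Its arguments: {"type":"object","properties":{"travel":{"type":"array"},"dr":{"type":"array"},"claw":{"type":"array"},"newtons":{"type":"number"}},"required":["travel","dr","claw"]}

```bash
mkdir -p pics; cat > h.py <<'E'
import numpy as np, cv2
from plant import r
from scipy.spatial.transform import Rotation as R
def Rm(a):
    a=np.array(a,float)
    if a.shape==(3,3): return a
    if a.size==4: return R.from_quat(a).as_matrix()
    return R.from_euler('xyz',a,degrees=True).as_matrix()
def cap(n):
    s=r.get_state(); c=r.capture(n)
    if n=='wrist':
        T=np.eye(4);T[:3,:3]=Rm(s['eef_rot']);T[:3,3]=s['tcp_pos'];c['T']=T@np.array(c['hand_eye'])
    else:
        T=np.eye(4);T[:3,:3]=Rm(c['attitude']);T[:3,3]=c['position'];c['T']=T
    return c
def ray(c,px):
    K=np.array([[c['fx'],0,c['cx']],[0,c['fy'],c['cy']],[0,0,1]])
    p=cv2.undistortPoints(np.array(px,float).reshape(-1,1,2),K,np.array(c['dist_coeffs'])).reshape(-1,2)
    d=np.c_[p[:,0],-p[:,1],-np.ones(len(p))]
    return c['T'][:3,3],d@c['T'][:3,:3].T
def atz(c,px,z):
    o,d=ray(c,px); return o+d*((z-o[2])/d[:,2])[:,None]
def atdepth(c,px):
    o,d=ray(c,px); px=np.array(px,float).reshape(-1,2).astype(int)
    return o+d*c['range_z'][px[:,1],px[:,0]][:,None]
def save(c,f): cv2.imwrite('pics/'+f,c['pixels'][:,:,::-1])
E
cat > a.py <<'E'
from h import *
print(r.get_state())
Z={'keeper_handle':.065,'keeper_hinge':.035,'cap_grip':.092,'fixture':0,'end_cap':.076}
ims=[]
for n in ['scene','side','wrist']:
    c=cap(n); ims.append(c['pixels'])
    print(n,c['T'][:3,3].round(3),(-c['T'][:3,2]).round(3))
    for k,z in Z.items():
        for t in r.tip_of(k,n)[:2]: print(k,round(t['conf'],2),np.round(t['at']),atz(c,t['at'],z).round(4))
    if n!='side': save(c,n+'0.png')
E
python3 a.py
```

```text
{'time_s': 0.0, 'joints': array([ 9.08768754e+01,  2.05924866e+01,  6.34335745e-01, -2.00704073e-02,
       -7.01358733e+01, -1.65070500e+01]), 'qd': array([ 0.08117669, -0.03753421,  0.01516296,  0.03158833, -0.0556496 ,
       -0.02984528]), 'joint_torque': array([-4.08408696e-04, -5.82718670e+01,  2.93047410e+01,  6.99748859e+00,
        6.86637824e-03, -1.49787202e-04]), 'tcp_pos': array([0.18175593, 0.6495656 , 0.22561525]), 'eef_rot': array([ 1.79904490e+02, -8.62819418e-03, -1.56370026e+01]), 'contact_force': array([ 0.63778619,  0.517168  , -0.35123447]), 'moment': array([-0.05133289,  0.00732486, -0.02852947]), 'gripper_force': 0.0, 'gripper_width': 0.08802713905744008}
scene [-0.049  0.267  0.634] [ 0.686 -0.398 -0.609]
keeper_handle 0.88 [281. 237.] [[ 0.4581 -0.0649  0.065 ]]
keeper_handle 0.58 [289. 281.] [[ 0.3542 -0.0163  0.065 ]]
keeper_hinge 0.71 [224. 235.] [[0.5518 0.0177 0.035 ]]
cap_grip 0.88 [244. 204.] [[ 0.5597 -0.0364  0.092 ]]
cap_grip 0.69 [224. 235.] [[0.4956 0.042  0.092 ]]
fixture 0.69 [245. 235.] [[ 0.5631 -0.0374  0.    ]]
end_cap 0.7 [244. 209.] [[ 0.5638 -0.0377  0.076 ]]
side [-0.082 -0.218  0.613] [ 0.777  0.15  -0.612]
keeper_handle 0.78 [236. 235.] [[ 0.4635 -0.0685  0.065 ]]
keeper_hinge 0.81 [209. 213.] [[0.5504 0.0152 0.035 ]]
cap_grip 0.67 [235. 191.] [[ 0.5651 -0.0424  0.092 ]]
fixture 0.72 [232. 221.] [[ 0.5709 -0.0305  0.    ]]
end_cap 0.79 [233. 195.] [[ 0.5728 -0.036   0.076 ]]
end_cap 0.56 [234. 217.] [[ 0.5011 -0.0542  0.076 ]]
wrist [0.256 0.629 0.385] [-0.275  0.076 -0.958]
```

View pics/scene0.png

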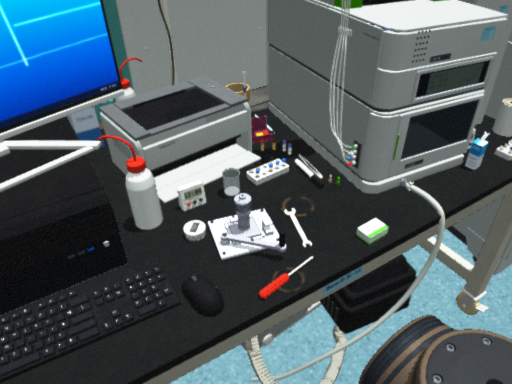

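```bash
cat > b.py <<'E'
from h import *
c=cap('scene')
px=[[134,165],[143,205],[131,145],[105,142],[121,80],[60,145],[180,90],[240,90],[270,60],[345,110],[300,100],[192,195],[205,295]]
print(np.c_[px,atdepth(c,px).round(3)])
s=r.get_state();Rt=Rm(s['eef_rot']);p=s['tcp_pos']
for t in [[.4,.38,.3],[.49,-.05,.23]]: print((Rt.T@(np.array(t)-p)/.5).round(3))
E
python3 b.py
```

```text
[[ 1.340e+02  1.650e+02  7.070e-01  1.420e-01  1.690e-01]
 [ 1.430e+02  2.050e+02  6.920e-01  1.450e-01  7.400e-02]
 [ 1.310e+02  1.450e+02  7.230e-01  1.360e-01  2.070e-01]
 [ 1.050e+02  1.420e+02  1.161e+00  1.370e-01 -1.000e-03]
 [ 1.210e+02  8.000e+01  1.194e+00  4.200e-02  1.690e-01]
 [ 6.000e+01  1.450e+02  7.960e-01  2.650e-01  2.110e-01]
 [ 1.800e+02  9.000e+01  1.008e+00 -7.700e-02  1.760e-01]
 [ 2.400e+02  9.000e+01  1.254e+00 -3.880e-01  1.800e-02]
 [ 2.700e+02  6.000e+01  1.062e+00 -4.030e-01  1.850e-01]
 [ 3.450e+02  1.100e+02  6.550e-01 -3.740e-01  1.860e-01]
 [ 3.000e+02  1.000e+02  8.650e-01 -3.860e-01  1.280e-01]
 [ 1.920e+02  1.950e+02  7.200e-01  2.200e-02  3.500e-02]
 [ 2.050e+02  2.950e+02  4.260e-01  1.190e-01  3.600e-02]]
[ 0.566  0.403 -0.147]
[ 0.971  1.182 -0.007]
```

Request:
jog_arm --travel '[[0.566,0.403,-0.147],[0.566,0.403,-0.147],[0.566,0.403,-0.147],[0.566,0.403,-0.147],[0.566,0.403,-0.147],[0.566,0.403,-0.147],[0.85,0.9,-0.08],[0.85,0.9,-0.08],[0.85,0.9,-0.08],[0.85,0.9,-0.08]]' --dr '[[0,0,0.034],[0,0,0.034],[0,0,0.034],[0,0,0.034],[0,0,0.034],[0,0,0.034],[0,0,0.034],[0,0,0.034],[0,0,0.034],[0,0,0.034]]' --claw '[0,0,0,0,0,0,0,0,0,0]'

```text
time_s: 2.2
tcp_pos: [0.4608, 0.137, 0.2712]
eef_rot: [-179.9, -0.0, -27.8]
contact_force: [2.2, 0.5, -0.6]
gripper_width: 0.0009
gripper_force: 0.0
```

```bash
cat > d.py <<'E'
import sys
from h import *
s=r.get_state();Rt=Rm(s['eef_rot']);p=s['tcp_pos']
print(s['time_s'],p.round(4),s['eef_rot'].round(2),s['joints'].round(1))
for t in sys.argv[1:]: print(t,(Rt.T@(np.array(eval(t))-p)/.5).round(3))
E
python3 d.py [.49,-.05,.23]
```

```text
2.2 [0.4608 0.137  0.2712] [-1.7994e+02 -3.0000e-02 -2.7840e+01] [ 40.1   0.2 -18.8   0.  -70.9  22.1]
[.49,-.05,.23] [0.226 0.304 0.082]
```

Request:
jog_arm --travel '[[0.22,0.3,0.08],[0.22,0.3,0.08],[0.22,0.3,0.08],[0.22,0.3,0.08],[0.22,0.3,0.08],[0.22,0.3,0.08],[0.22,0.3,0.08],[0.22,0.3,0.08],[0.22,0.3,0.08],[0.22,0.3,0.08]]' --dr '[[0,0,0],[0,0,0],[0,0,0],[0,0,0],[0,0,0],[0,0,0],[0,0,0],[0,0,0],[0,0,0],[0,0,0]]' --claw '[0,0,0,0,0,0,0,0,0,0]'

```text
time_s: 3.45
tcp_pos: [0.4878, -0.0449, 0.231]
eef_rot: [-180.0, -0.0, -27.8]
contact_force: [-0.4, 0.4, 0.1]
gripper_width: 0.0005
gripper_force: 0.0
```

```bash
cat > e.py <<'E'
import sys
from h import *
Z={'keeper_handle':.065,'keeper_hinge':.035,'cap_grip':.092,'end_cap':.076,'fixture':0}
c=cap('wrist')
for k,z in Z.items():
    for t in r.tip_of(k,'wrist')[:2]: print(k,round(t['conf'],2),np.round(t['at']),atz(c,t['at'],z).round(4))
save(c,sys.argv[1])
E
python3 d.py; python3 e.py w1.png
```

```text
3.45 [ 0.4878 -0.0449  0.231 ] [-180.     -0.    -27.85] [ 17.8   2.7 -21.6   0.  -65.7  44.4]
keeper_handle 0.85 [290. 175.] [[ 0.4656 -0.0722  0.065 ]]
cap_grip 0.94 [210. 105.] [[ 0.5638 -0.039   0.092 ]]
end_cap 0.95 [210. 102.] [[ 0.5667 -0.0381  0.076 ]]
```

View pics/w1.png

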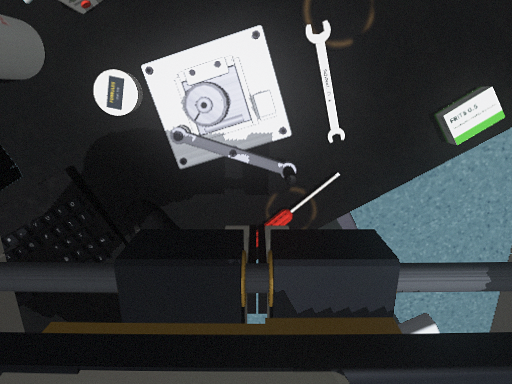

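```bash
cat > f.py <<'E'
from h import *
c=cap('wrist')
P=atz(c,[[143,66],[262,27],[291,135],[182,167]],.012)
print(P.round(4),P.mean(0)); 
h=atz(c,[[180,134]],.037)[0];print('hinge',h)
for k in ['keeper_handle','end_cap']:
    m=r.regions_of(k,'wrist')[0]['pixels'];o=np.argwhere(m)[:,::-1]
    q=atdepth(c,o); print(k,len(q),q[:,2].max())
    z=np.percentile(q[:,2],99.5)
    if k=='keeper_handle': b=q[q[:,2]>.06]; print('post',b.mean(0),len(b))
    else: b=q[(q[:,2]>.095)]; print('cap', cv2.minEnclosingCircle(b[:,:2].astype(np.float32)),np.percentile(b[:,2],[10,50,90]))
E
python3 f.py
```

```text
[[ 0.6366  0.0164  0.012 ]
 [ 0.6102 -0.1167  0.012 ]
 [ 0.4933 -0.0934  0.012 ]
 [ 0.5197  0.0377  0.012 ]] [ 0.56492575 -0.03900128  0.012     ]
hinge [0.55422503 0.01259759 0.037     ]
keeper_handle 1602 0.38907151953051167
post [ 0.4705766  -0.07200831  0.08962728] 147
end_cap 1591 0.38907151953051167
cap ((0.5632491111755371, -0.05008867383003235), 0.03243793547153473) [0.10406941 0.10595103 0.11154034]
```

```bash
python3 d.py [.428,-.05,.2] [.428,-.05,.055]
```

```text
3.9 [ 0.4878 -0.0452  0.231 ] [180.     0.   -27.88] [ 17.8   2.7 -21.6  -0.  -65.7  44.4]
[.428,-.05,.2] [-0.101  0.064  0.062]
[.428,-.05,.055] [-0.101  0.064  0.352]
```

Request:
jog_arm --travel '[[-0.1,0.064,0.06],[-0.1,0.064,0.06],[-0.1,0.064,0.06],[-0.1,0.064,0.35],[-0.1,0.064,0.35],[-0.1,0.064,0.35],[-0.1,0.064,0.35],[-0.1,0.064,0.35],[-0.1,0.064,0.35],[-0.1,0.064,0.35]]' --dr '[[0,0,0.048],[0,0,0.048],[0,0,0.048],[0,0,0.048],[0,0,0.048],[0,0,0.048],[0,0,0.048],[0,0,0.048],[0,0,0.048],[0,0,0.048]]' --claw '[0,0,0,0,0,0,0,0,0,0]'

```text
time_s: 5.15
tcp_pos: [0.4294, -0.0498, 0.057]
eef_rot: [-179.9, -0.1, -45.1]
contact_force: [0.7, 0.8, 0.1]
gripper_width: 0.0007
gripper_force: 0.0
```

```bash
cat > g.py <<'E'
import sys
from h import *
a,b=map(float,sys.argv[1:3])
s=r.get_state();Rt=Rm(s['eef_rot']);p=s['tcp_pos'];y0=s['eef_rot'][2]
print(p.round(4),s['eef_rot'].round(2),s['contact_force'].round(1))
H=np.array([.5535,.0137]);d=.0155
for th in np.linspace(a,b,10):
    A=np.radians(-101.3)-th; t=A+np.pi/2
    q=H+.126*np.r_[np.cos(A),np.sin(A)]-d*np.r_[np.cos(t),np.sin(t)]
    print((Rt.T@(np.r_[q,.055]-p)/.5).round(3).tolist(), round((y0-np.degrees(t))/360,3))
E
python3 g.py .65 .25
```

```text
[ 0.4294 -0.0498  0.057 ] [-1.7988e+02 -6.0000e-02 -4.5130e+01] [0.7 0.8 0.1]
[0.039, -0.016, 0.004] 0.009
[0.05, -0.014, 0.004] 0.002
[0.062, -0.013, 0.004] -0.005
[0.073, -0.012, 0.004] -0.012
[0.084, -0.012, 0.004] -0.019
[0.095, -0.012, 0.004] -0.026
[0.107, -0.013, 0.004] -0.033
[0.118, -0.014, 0.004] -0.04
[0.129, -0.015, 0.004] -0.047
[0.14, -0.018, 0.004] -0.054
```

Request:
jog_arm --travel '[[0.039,-0.015,0.004],[0.05,-0.014,0.004],[0.062,-0.013,0.004],[0.073,-0.012,0.004],[0.084,-0.012,0.004],[0.095,-0.012,0.004],[0.107,-0.013,0.004],[0.118,-0.014,0.004],[0.129,-0.015,0.004],[0.14,-0.018,0.004]]' --dr '[[0,0,0.009],[0,0,0.002],[0,0,-0.005],[0,0,-0.012],[0,0,-0.019],[0,0,-0.026],[0,0,-0.033],[0,0,-0.04],[0,0,-0.047],[0,0,-0.054]]' --claw '[0,0,0,0,0,0,0,0,0,0]'

```text
time_s: 6.4
tcp_pos: [0.4847, -0.0934, 0.0546]
eef_rot: [-180.0, -0.0, -25.6]
contact_force: [0.0, -0.3, -0.3]
gripper_width: 0.0006
gripper_force: 0.1
```

```bash
python3 g.py .22 .0; python3 e.py w2.png
```

```text
[ 0.4847 -0.0934  0.0546] [-1.7997e+02 -4.0000e-02 -2.5610e+01] [ 0.  -0.3 -0.3]
[0.008, 0.0, -0.001] -0.005
[0.014, 0.001, -0.001] -0.009
[0.02, 0.001, -0.001] -0.013
[0.027, 0.001, -0.001] -0.016
[0.033, 0.001, -0.001] -0.02
[0.039, 0.001, -0.001] -0.024
[0.045, 0.001, -0.001] -0.028
[0.051, 0.0, -0.001] -0.032
[0.058, -0.0, -0.001] -0.036
[0.064, -0.001, -0.001] -0.04
keeper_handle 0.64 [250. 215.] [[ 0.5031 -0.0992  0.065 ]]
cap_grip 0.76 [ 30. 171.] [[ 0.5651 -0.0355  0.092 ]]
cap_grip 0.6 [121. 138.] [[ 0.5607 -0.0745  0.092 ]]
end_cap 0.84 [ 55. 157.] [[ 0.5671 -0.0373  0.076 ]]
fixture 0.71 [247. 312.] [[ 0.4095 -0.0498  0.    ]]
```

View pics/w2.png

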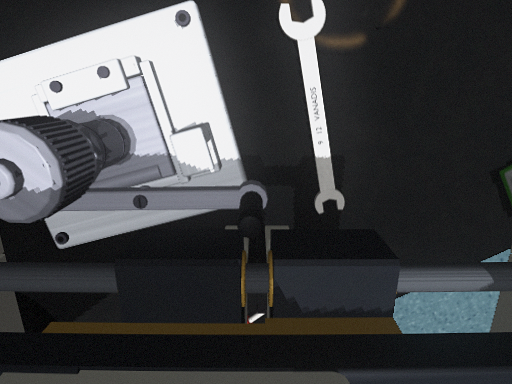

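Request:
jog_arm --travel '[[0.008,0,0],[0.014,0.001,0],[0.02,0.001,0],[0.027,0.001,0],[0.033,0.001,0],[0.039,0.001,0],[0.045,0.001,0],[0.051,0,0],[0.058,0,0],[0.064,-0.001,0]]' --dr '[[0,0,-0.005],[0,0,-0.009],[0,0,-0.013],[0,0,-0.016],[0,0,-0.02],[0,0,-0.024],[0,0,-0.028],[0,0,-0.032],[0,0,-0.036],[0,0,-0.04]]' --claw '[0,0,0,0,0,0,0,0,0,0]'

```text
time_s: 7.95
tcp_pos: [0.5137, -0.1069, 0.054]
eef_rot: [180.0, -0.0, -11.2]
contact_force: [-3.2, 0.8, 0.5]
gripper_width: 0.0003
gripper_force: 2.1
```

```bash
python3 g.py .0 -.05
```

```text
[ 0.5137 -0.1069  0.054 ] [180.    -0.   -11.22] [-3.2  0.8  0.5]
[-0.0, -0.0, -0.002] 0.0
[0.001, 0.0, -0.002] -0.001
[0.003, 0.0, -0.002] -0.002
[0.004, 0.0, -0.002] -0.002
[0.005, 0.001, -0.002] -0.003
[0.007, 0.001, -0.002] -0.004
[0.008, 0.001, -0.002] -0.005
[0.01, 0.001, -0.002] -0.006
[0.011, 0.001, -0.002] -0.007
[0.012, 0.001, -0.002] -0.008
```

Request:
jog_arm --travel '[[0.001,0,0],[0.002,0,0],[0.003,0,0],[0.004,0,0],[0.005,0,0],[0.006,0,0],[0.007,0,0],[0.008,0,0],[0.008,0,0],[0.008,0,0]]' --dr '[[0,0,0],[0,0,0],[0,0,0],[0,0,0],[0,0,0],[0,0,0],[0,0,0],[0,0,0],[0,0,0],[0,0,0]]' --claw '[0,0,0,0,0,0,0,0,0,0]'

```text
time_s: 9.2
tcp_pos: [0.5141, -0.1072, 0.0535]
eef_rot: [180.0, 0.3, -11.3]
contact_force: [-11.2, 6.8, 9.1]
gripper_width: 0.0005
gripper_force: 6.6
```

```bash
python3 d.py
```

```text
9.2 [ 0.5141 -0.1072  0.0535] [179.97   0.3  -11.35] [  9.6  17.2 -30.3  -0.1 -42.8  69.1]
```

Request:
jog_arm --travel '[[-0.04,0,0],[-0.08,0,0],[-0.08,0,-0.1],[-0.08,0,-0.2],[-0.08,0,-0.3],[-0.08,0,-0.32],[-0.08,0,-0.32],[-0.08,0,-0.32],[-0.08,0,-0.32],[-0.08,0,-0.32]]' --dr '[[0,0,0],[0,0,0],[0,0,0],[0,0,0],[0,0,0],[0,0,0],[0,0,0],[0,0,0],[0,0,0],[0,0,0]]' --claw '[0,0,0,0,0,0,0,0,0,0]'

```text
time_s: 10.45
tcp_pos: [0.4779, -0.0997, 0.2132]
eef_rot: [180.0, 0.1, -11.3]
contact_force: [-0.4, -0.1, -0.3]
gripper_width: 0.0005
gripper_force: 0.0
```

```bash
python3 d.py; python3 e.py w3.png; python3 -c "
import cv2;i=cv2.imread('pics/w3.png')[:230];cv2.imwrite('pics/w3b.png',cv2.resize(i,None,fx=1.56,fy=1.56,interpolation=3))"
```

```text
10.45 [ 0.4779 -0.0997  0.2132] [ 1.7996e+02  8.0000e-02 -1.1310e+01] [ 11.3   3.4 -23.3   0.  -63.4  67.3]
keeper_handle 0.8 [251. 115.] [[ 0.5323 -0.1055  0.065 ]]
keeper_hinge 0.95 [130. 116.] [[0.5533 0.0155 0.035 ]]
cap_grip 0.84 [161.  94.] [[ 0.5657 -0.037   0.092 ]]
cap_grip 0.18 [165.  90.] [[ 0.5682 -0.0416  0.092 ]]
end_cap 0.77 [166.  94.] [[ 0.5655 -0.0373  0.076 ]]
```

View pics/w3b.png

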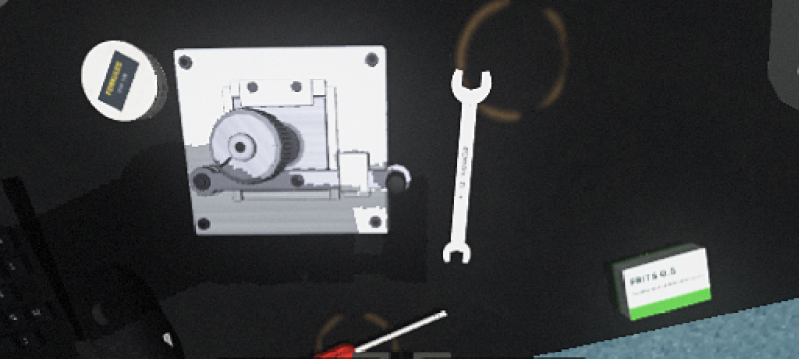

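```bash
python3 d.py [.565,-.0385,.16] [.565,-.0385,.0745]
```

```text
10.75 [ 0.4781 -0.0997  0.214 ] [180.     0.   -11.31] [ 11.3   3.3 -23.3   0.  -63.4  67.3]
[.565,-.0385,.16] [ 0.146 -0.154  0.108]
[.565,-.0385,.0745] [ 0.146 -0.154  0.279]
```

Request:
jog_arm --travel '[[0.146,-0.154,0.05],[0.146,-0.154,0.05],[0.146,-0.154,0.05],[0.146,-0.154,0.05],[0.146,-0.154,0.1],[0.146,-0.154,0.15],[0.146,-0.154,0.2],[0.146,-0.154,0.25],[0.146,-0.154,0.279],[0.146,-0.154,0.279]]' --dr '[[0,0,0],[0,0,0],[0,0,0],[0,0,0],[0,0,0],[0,0,0],[0,0,0],[0,0,0],[0,0,0],[0,0,0]]' --claw '[0.75,0.75,0.75,0.75,0.75,0.75,0.75,0.75,0.75,0.75]'

```text
time_s: 12.0
tcp_pos: [0.5641, -0.039, 0.0742]
eef_rot: [180.0, 0.1, -11.3]
contact_force: [0.0, 0.2, -0.2]
gripper_width: 0.0657
gripper_force: 0.0
```

```bash
python3 d.py [.565,-.0385,.0745]; python3 - <<'E'
from h import *
c=cap('wrist')
for k,z in (('end_cap',.076),('cap_grip',.094)):
    for t in r.tip_of(k,'wrist')[:2]: print(k,t['conf'],np.round(t['at']),atz(c,t['at'],z).round(4))
save(c,'w4.png')
E
```

```text
12.0 [ 0.5641 -0.039   0.0742] [ 1.7997e+02  6.0000e-02 -1.1330e+01] [ 15.9  18.7 -24.3   0.  -47.1  62.8]
[.565,-.0385,.0745] [ 0.002 -0.001 -0.001]
end_cap 0.75 [252. 241.] [[ 0.5654 -0.0371  0.076 ]]
cap_grip 0.86 [253. 258.] [[ 0.5652 -0.0379  0.094 ]]
```

View pics/w4.png

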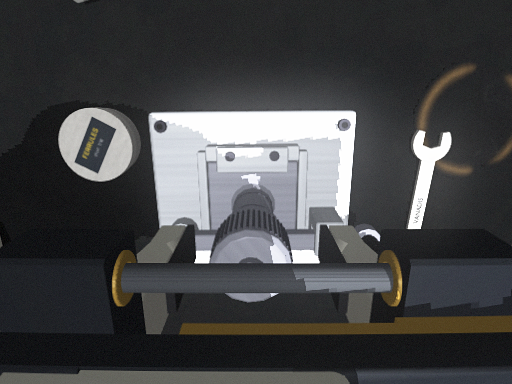

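Request:
jog_arm --travel '[[0.002,-0.001,0],[0.002,-0.001,0],[0.002,-0.001,0],[0.002,-0.001,0],[0.002,-0.001,0],[0.002,-0.001,0],[0.002,-0.001,0],[0.002,-0.001,0],[0.002,-0.001,0],[0.002,-0.001,0]]' --dr '[[0,0,0],[0,0,0],[0,0,0],[0,0,0],[0,0,0],[0,0,0],[0,0,0],[0,0,0],[0,0,0],[0,0,0]]' --claw '[0.75,0.3,0.3,0.3,0.3,0.3,0.3,0.3,0.3,0.3]' --newtons 20

```text
time_s: 13.4
tcp_pos: [0.5662, -0.038, 0.0746]
eef_rot: [-180.0, -0.0, -11.3]
contact_force: [0.1, 4.8, 1.9]
gripper_width: 0.0362
gripper_force: 20.0
```

```bash
cat > m.py <<'E'
from h import *
s=r.get_state()
print(s['time_s'],s['tcp_pos'].round(4),s['eef_rot'].round(2),'F',s['contact_force'].round(1),'M',s['moment'].round(3),'g',s['gripper_force'],round(s['gripper_width'],4),'j6',s['joints'][5].round(1),'t6',s['joint_torque'][5].round(3))
E
python3 m.py
```

```text
13.4 [ 0.5662 -0.038   0.0746] [-1.7998e+02 -3.0000e-02 -1.1310e+01] F [0.1 4.8 1.9] M [ 1.734 -0.089 -0.03 ] g 20.000287120928988 0.0362 j6 62.8 t6 0.011
```

Request:
jog_arm --travel '[[0,0,0],[0,0,0],[0,0,0.001],[0,0,0.001],[0,0,0.001],[0,0,0.001],[0,0,0.002],[0,0,0.002],[0,0,0.002],[0,0,0.002]]' --dr '[[0,0,0.017],[0,0,0.034],[0,0,0.051],[0,0,0.068],[0,0,0.085],[0,0,0.102],[0,0,0.119],[0,0,0.136],[0,0,0.153],[0,0,0.16]]' --claw '[0.3,0.3,0.3,0.3,0.3,0.3,0.3,0.3,0.3,0.3]'

```text
time_s: 14.65
tcp_pos: [0.5661, -0.0382, 0.0737]
eef_rot: [-180.0, -0.0, -69.0]
contact_force: [-0.1, 3.2, 1.8]
gripper_width: 0.0364
gripper_force: 20.0
```

```bash
python3 m.py
```

```text
14.65 [ 0.5661 -0.0382  0.0737] [-1.7998e+02 -1.0000e-02 -6.9030e+01] F [-0.1  3.2  1.8] M [ 1.581 -0.047  0.067] g 19.999729574192315 0.0364 j6 5.1 t6 0.123
```

Request:
jog_arm --travel '[[0,0,0],[0,0,0],[0,0,0],[0,0,0],[0,0,0.001],[0,0,0.001],[0,0,0.001],[0,0,0.001],[0,0,0.001],[0,0,0.001]]' --dr '[[0,0,0.01],[0,0,0.02],[0,0,0.03],[0,0,0.04],[0,0,0.05],[0,0,0.06],[0,0,0.07],[0,0,0.08],[0,0,0.08],[0,0,0.08]]' --claw '[0.3,0.3,0.3,0.3,0.3,0.3,0.3,0.3,0.3,0.3]'

```text
time_s: 15.9
tcp_pos: [0.566, -0.0381, 0.0731]
eef_rot: [-180.0, 0.0, -97.6]
contact_force: [-1.2, 4.3, 3.8]
gripper_width: 0.0362
gripper_force: 20.0
```

```bash
python3 m.py
```

```text
15.9 [ 0.566  -0.0381  0.0731] [-1.7999e+02  1.0000e-02 -9.7630e+01] F [-1.2  4.3  3.8] M [ 1.908  0.109 -0.088] g 20.00028365619073 0.0362 j6 -23.5 t6 0.017
```

Request:
jog_arm --travel '[[0,0,0],[0,0,0],[0,0,0],[0,0,0],[0,0,0.001],[0,0,0.001],[0,0,0.001],[0,0,0.001],[0,0,0.001],[0,0,0.001]]' --dr '[[0,0,0.01],[0,0,0.02],[0,0,0.03],[0,0,0.04],[0,0,0.05],[0,0,0.06],[0,0,0.07],[0,0,0.08],[0,0,0.08],[0,0,0.08]]' --claw '[0.3,0.3,0.3,0.3,0.3,0.3,0.3,0.3,0.3,0.3]'

```text
time_s: 17.15
tcp_pos: [0.5661, -0.0378, 0.0726]
eef_rot: [-180.0, 0.0, -126.4]
contact_force: [0.4, 6.3, 3.3]
gripper_width: 0.0363
gripper_force: 20.0
```

```bash
python3 m.py
```

```text
17.15 [ 0.5661 -0.0378  0.0726] [-1.8000e+02  3.0000e-02 -1.2645e+02] F [0.4 6.3 3.3] M [ 2.579  0.067 -0.036] g 20.000605029708822 0.0363 j6 -52.4 t6 0.027
```

Request:
jog_arm --travel '[[-0.001,0.001,0],[-0.001,0.001,0],[-0.001,0.001,0],[-0.001,0.001,0],[-0.001,0.001,0.001],[-0.001,0.001,0.001],[-0.001,0.001,0.001],[-0.001,0.001,0.001],[-0.001,0.001,0.001],[-0.001,0.001,0.001]]' --dr '[[0,0,0.01],[0,0,0.02],[0,0,0.03],[0,0,0.04],[0,0,0.05],[0,0,0.06],[0,0,0.07],[0,0,0.08],[0,0,0.08],[0,0,0.08]]' --claw '[0.3,0.3,0.3,0.3,0.3,0.3,0.3,0.3,0.3,0.3]'

```text
time_s: 18.4
tcp_pos: [0.5641, -0.0382, 0.0719]
eef_rot: [180.0, -0.2, -155.2]
contact_force: [-5.1, 3.2, 7.0]
gripper_width: 0.0364
gripper_force: 20.0
```

```bash
python3 m.py
```

```text
18.4 [ 0.5641 -0.0382  0.0719] [ 179.98   -0.19 -155.22] F [-5.1  3.2  7. ] M [1.275 1.808 0.292] g 20.000635494106973 0.0364 j6 -81.2 t6 -0.362
```

Request:
jog_arm --travel '[[0,0,0],[0,0,0],[0,0,0],[0,0,0],[0,0,0],[0,0,0],[0,0,0],[0,0,0],[0,0,0],[0,0,0]]' --dr '[[0,0,0.005],[0,0,0.01],[0,0,0.015],[0,0,0.02],[0,0,0.025],[0,0,0.025],[0,0,0.025],[0,0,0.025],[0,0,0.025],[0,0,0.025]]' --claw '[0.3,0.3,0.3,0.3,0.3,0.3,0.3,0.3,0.3,0.3]'

```text
time_s: 19.65
tcp_pos: [0.564, -0.0379, 0.0718]
eef_rot: [180.0, -0.2, -164.2]
contact_force: [-5.1, 4.9, 6.7]
gripper_width: 0.0364
gripper_force: 20.0
```

```bash
python3 m.py; python3 - <<'E'
from h import *
c=cap('wrist');save(c,'w5.png')
E
```

```text
19.65 [ 0.564  -0.0379  0.0718] [ 179.99   -0.19 -164.21] F [-5.1  4.9  6.7] M [1.814 1.909 0.468] g 20.000715950664016 0.0364 j6 -90.2 t6 -0.48
```

View pics/w5.png

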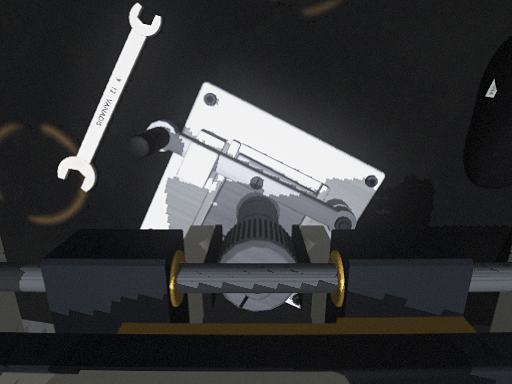

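Request:
jog_arm --travel '[[0,0,0],[0,0,0],[0,0,0],[0,0,-0.001],[0,0,-0.001],[0,0,-0.001],[0,0,-0.001],[0,0,-0.002],[0,0,-0.002],[0,0,-0.002]]' --dr '[[0,0,-0.013],[0,0,-0.026],[0,0,-0.039],[0,0,-0.052],[0,0,-0.065],[0,0,-0.078],[0,0,-0.091],[0,0,-0.104],[0,0,-0.117],[0,0,-0.117]]' --claw '[0.3,0.3,0.3,0.3,0.3,0.3,0.3,0.3,0.3,0.3]'

```text
time_s: 20.95
tcp_pos: [0.5648, -0.0385, 0.0725]
eef_rot: [179.9, -0.1, -122.2]
contact_force: [-0.4, -2.1, -0.3]
gripper_width: 0.0365
gripper_force: 20.0
```

```bash
python3 m.py
```

```text
20.95 [ 0.5648 -0.0385  0.0725] [ 1.7993e+02 -1.2000e-01 -1.2220e+02] F [-0.4 -2.1 -0.3] M [-0.621  0.08   0.098] g 19.99919779438642 0.0365 j6 -48.2 t6 0.681
```

Request:
jog_arm --travel '[[0,0,0],[0,0,0],[0,0,0],[0,0,-0.001],[0,0,-0.001],[0,0,-0.001],[0,0,-0.001],[0,0,-0.002],[0,0,-0.002],[0,0,-0.002]]' --dr '[[0,0,-0.017],[0,0,-0.034],[0,0,-0.051],[0,0,-0.068],[0,0,-0.085],[0,0,-0.102],[0,0,-0.119],[0,0,-0.136],[0,0,-0.142],[0,0,-0.142]]' --claw '[0.3,0.3,0.3,0.3,0.3,0.3,0.3,0.3,0.3,0.3]'

```text
time_s: 22.2
tcp_pos: [0.5662, -0.0379, 0.0739]
eef_rot: [-180.0, -0.0, -71.1]
contact_force: [3.0, -3.6, -2.3]
gripper_width: 0.0365
gripper_force: 20.0
```

```bash
python3 m.py; python3 - <<'E'
from h import *
c=cap('wrist');save(c,'w6.png')
a=cv2.imread('pics/w5.png')[200:340,170:340];b=cv2.imread('pics/w6.png')
o=np.hstack([cv2.resize(a,None,fx=2,fy=2),cv2.resize(b[200:340,170:340],None,fx=2,fy=2)])
cv2.imwrite('pics/w56.png',o); cv2.imwrite('pics/w6b.png',b)
E
```

```text
22.2 [ 0.5662 -0.0379  0.0739] [-1.7998e+02 -3.0000e-02 -7.1150e+01] F [ 3.  -3.6 -2.3] M [-0.79  -1.33   0.003] g 19.99953857550281 0.0365 j6 2.9 t6 0.291
```

View pics/w56.png

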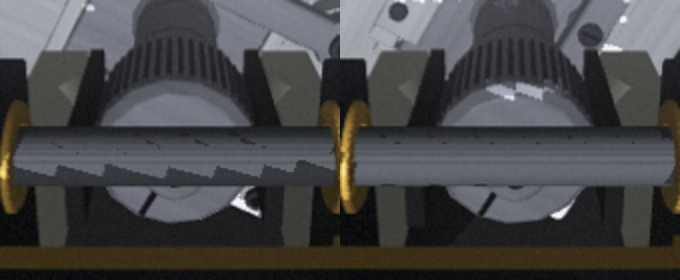

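View pics/w6b.png

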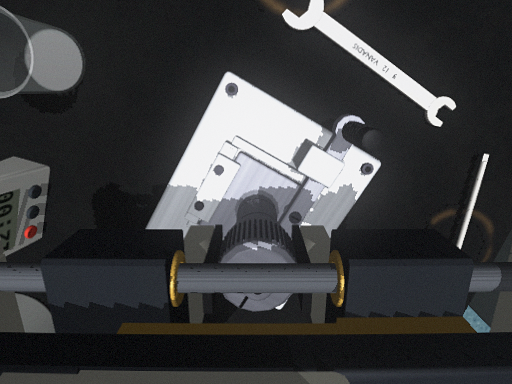

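```bash
python3 -c "
from plant import r
print(r.close_job())"
```

```text
the job is handed in; nothing more can be done
None
```

The job is handed in; no verdict came back. By force and camera checks, the keeper bar is shut in its catch. The cap was screwed to its stop and backed off about 90°, and the gripper still holds it at 20 N.

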